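# Sweep the fare tokens into the pay tray

## Task

At the ticket counter, push the three loose brass fare tokens across the counter with the fingertips, through the open side of the pay tray, until all three lie flat wholly inside its fence. Slide them only: do not pick any token up. Leave the hand stamp, calculator, ticket packs and mug where they stand.

Things in the scene. Friction and masses are not known exactly. Their poses are not given: they have to be found in the camera images.
- token1: round brass fare token lying flat, 34 mm across, 8 mm thick, about 50 g, one of three alike; origin at the centre of its underside, z up
- token2: round brass fare token lying flat, 34 mm across, 8 mm thick, about 50 g, one of three alike; origin at the centre of its underside, z up
- token3: round brass fare token lying flat, 34 mm across, 8 mm thick, about 50 g, one of three alike; origin at the centre of its underside, z up
- tray: fixed pay tray: dark steel fence on three sides, open on its -y side (the mouth), no sill; its floor is the counter (z = 0), covered black. Inside 150 mm (its x) by 100 mm deep (its y); walls 4 mm thick, 25 mm high; a 30 mm long, 3 mm high lug outside each side wall. Origin: centre of the inside, on the counter; mouth at y = -50 mm, back wall at +50 mm. Yaw within 0.3 rad of the world axes.
- stamp: hand stamp standing upright among the tokens, a bystander: round black foot 36 mm across and 14 mm high with a dark wooden grip 26 mm across, 58 mm high in all, 120 g; origin at the centre of its underside. It may stand between a token and the tray.
- calculator: black desk calculator lying flat, a bystander: 150 mm (its x) by 105 mm (its y) by 26 mm high; origin at the centre of its underside
- tickets: three banded packs of green tickets in one block, a bystander: 64 mm (its x) by 98 mm (its y) by 36 mm high, beyond the tokens; origin at the centre of its underside
- mug: white mug standing upright, a bystander: 76 mm across, 85 mm high, with a handle on its own +y side; origin at the centre of its underside, to the right of the tokens

How it is judged:
By the outcome, as a careful person would: the job done as asked, in the order asked, and still so for the second after the job is handed in, with the robot touching nothing.
It also fails if it takes over 64 s, if anything falls off the work surface, if the arm or the gripper's body presses on something with over 40 N, if the wrist force passes 120 N, or if a joint passes its speed limit or range.

## Robot

A 6-joint arm with a two-finger parallel gripper is mounted at the origin on the work surface. World frame = base frame: x ahead of the robot, y to its left, z up, the work surface at z = 0. Lengths are in m, angles in rad, forces in N, time in s.
With the tool pointing down it reaches from about 0.375 to 0.9 m from the base axis. Payload 3.1 kg.
Tool frame: the origin (TCP) lies between the finger pads; the fingertips stand 17 mm ahead of it and the grasp point (between the pads) lies 2 mm behind it; z points along the fingers, y is the line along which they close (so a half turn about z gives the same grasp; the last joint's range is limited). The gripper opens to 87 mm and grips with 3 to 60 N. Pads are 19 mm wide; open, the fingers measure 117 mm over their backs; the gripper's body (75 mm by 190 mm) begins 51 mm behind the grasp point.
Start: joints at [-0.178, 0.527, 1.433, -0, 1.181, -0.178], TCP at [0.625, 0, 0.24] pointing down, gripper open.
Joint ranges: [-3.08, 3.08], [-0.75, 2.2], [0.22, 2.44], [-1.43, 4.57], [0, 2.65], [-2.85, 2.85]. Speed limits (rad/s): [2.79, 2.79, 3.14, 3.14, 3.14, 3.14].

## Interface

Orientations are given as a 3x3 rotation matrix whose columns are the frame's x, y, z axes.
In Python, from plant import arm gives the robot as it stands. The module is installed in compiled form; this text tells all that it offers.
- The arm moves only by the tool carry_out, never from a script. Its arguments are lists of equal length, an entry for each row: "delta_pos": the shift along the tool's x, y, z as a fraction of full scale, a list of three; "roll": the turn about the tool's z as a fraction of full scale; "hand": the opening, from -1 (shut) to 1 (fully open). A call has 1 to 10 rows; each row shifts and turns the commanded pose from where the row before left it, along the tool's axes as they then stand; what a row does not reach is not made up. Full scale, the value 1, is 0.04 m for a shift and 4 degrees for a turn. A row lasts 1/12 s, in which the tool goes at most 41.7 mm and 7.16 degrees, less where a joint would pass 70% of its speed; a pose out of reach is approached as far as the arm can. A call with a number of a shift or a turn outside -1 to 1 is refused whole. A call with a gripper value outside its range is refused whole. The fingers move at their own pace and stop on an object; "newtons" is the grip in N (left out, the last holds). Time passes only in rows, so rows that do not move let the fingers close. It gives the time, the measured TCP pose, the force, the opening and the grip force at its end, in the units of the state.
- arm.state(): the state, without advancing time (a new reading comes with each control period).
- arm.snapshot(name): name is "scene" or "side" or "wrist"; returns a dict with "img" (384x512x3 uint8, red, green, blue), "depth" (384x512 float32, m along the optical axis (not along the pixel's ray), 0 where there is no reading), "mtx" (3x3 intrinsics, pixels), "dist_coeffs" ([k1, k2, p1, p2, k3] as OpenCV has them; the pictures are not rectified), "pose" (4x4, takes a point from camera to world coordinates); the wrist camera has in their place "tool_from_camera" (4x4, takes a point from camera to tool coordinates, whose origin is the TCP and whose axes are the flange's). Camera axes: x right, y down, z forward; pixel columns grow to the right and rows downward; lengths in m; the calibration is good to about 2 mm. A picture is of the moment at which its call begins: read the wrist's pose just before it.
- arm.finish_job(): hands the job in; it is judged then, once.
Trained networks look in the newest picture that a camera, given by its name, has taken for a name from the list of things; names that differ only in an ending like _2 or _b are one class to them, and where a whole thing is asked for, a point or a joint stands for the part that bears it (a point fixed in the world has none). Each returns a list of dicts, best first, with "p" (0 to 1); they miss things now and then, are a little off and sometimes report something else, mostly with a low value. They report only what shows in the picture. A call takes as long as a camera call.
- arm.search_frame(camera, name): "at" ([x, y, z] in m, in the coordinates of the camera as it stood for that picture, good to about 4 mm: the middle of the surface that is visible of it).
- arm.trace(camera, name): "mask" (384x512 bool, what is visible of it).
- arm.place_of(camera, name): "at" ([x, y, z] in m, in the coordinates of the camera as it stood for that picture, good to about 4 mm: a listed point, or the origin of a listed thing).
The state is a dict: "clock": time; "joint_positions": joint angles; "joint_velocities": joint speeds; "tau": joint torques, N m; "position": TCP position; "tool_rot": TCP orientation; "force": force on the tool from outside, world axes, zero at the start; "ft_torque": the same for the moment, N m; "opening": opening from 0.0 (shut) to 1.0 (fully open); "grasp_force": force on a finger pad.
Only numpy, scipy, OpenCV 4.12 (cv2) and the standard library are available. Lean on these libraries where they do the work, as an engineer would, in place of code of your own. Each camera call takes 0.05 s, during which the arm holds its last target. There are 200 camera calls.

## Working session

There is one attempt and no reset: what is moved stays moved. The work goes in short steps, Python scripts to look and compute and a tool call to move; the robot and the scene stay as the last step left them, time stands still between calls to the robot, and variables do not carry over. Pictures are saved under pics/ and viewed, at most 10 in all, crops included, and the job is handed in when it is done.

Besides the shell and the picture viewer there is one more tool, called after "Call:" by a JSON object that holds its "op" and its "data", one argument or row to a line. carry_out: Moves the arm, as the interface text tells. Shift numbers are shares of 0.04 m and turn numbers shares of 4 degrees, none past 1 either way. Its arguments: {"type":"object","properties":{"delta_pos":{"type":"array","items":{"type":"array","items":{"type":"number","minimum":-1,"maximum":1}}},"roll":{"type":"array","items":{"type":"number","minimum":-1,"maximum":1}},"hand":{"type":"array","items":{"type":"number"}},"newtons":{"type":"number"}},"required":["delta_pos","roll","hand"]}

```bash
mkdir -p pics
cat > h.py <<'E'
import numpy as np,cv2
from plant import arm
def world(cam,s,p):
    p=np.asarray(p,float)
    if cam=='wrist':
        st=arm.state(); q=s['tool_from_camera']@np.r_[p,1]
        return np.array(st['tool_rot'])@q[:3]+np.array(st['position'])
    return (s['pose']@np.r_[p,1])[:3]
def cloud(s):
    h,w=s['depth'].shape
    v,u=np.mgrid[:h,:w]
    n=cv2.undistortPoints(np.c_[u.ravel(),v.ravel()].astype(np.float32)[:,None],s['mtx'],np.array(s['dist_coeffs']))[:,0]
    d=s['depth'].ravel()
    P=np.c_[n[:,0]*d,n[:,1]*d,d]
    if 'pose' in s: T=s['pose']
    else:
        st=arm.state();A=np.eye(4);A[:3,:3]=st['tool_rot'];A[:3,3]=st['position'];T=A@s['tool_from_camera']
    return (P@T[:3,:3].T+T[:3,3]).reshape(h,w,3)
E
python3 - <<'E'
from h import *
st=arm.state();print(st['clock'],st['position'],np.round(st['tool_rot'],3).tolist(),st['opening'])
for c in ['scene','side','wrist']:
    s=arm.snapshot(c); cv2.imwrite(f'pics/{c}0.png',s['img'][:,:,::-1]); np.savez(f'{c}0.npz',c=cloud(s),img=s['img'])
    for n in ['token1','tray','stamp','calculator','tickets','mug']:
        for r in arm.place_of(c,n)[:4]: print(c,n,round(r['p'],2),np.round(world(c,s,r['at']),3))
E
```

```text
0.0 [6.24311089e-01 1.40750344e-04 2.38575403e-01] [[-0.0, 1.0, -0.002], [1.0, 0.0, 0.0], [0.0, -0.002, -1.0]] 1.0006799318058688
scene token1 0.71 [ 0.669 -0.044  0.   ]
scene token1 0.6 [ 0.422 -0.073 -0.002]
scene token1 0.47 [ 0.499 -0.196  0.002]
scene tray 0.84 [0.531 0.227 0.002]
scene stamp 0.53 [ 0.618 -0.182  0.004]
scene calculator 0.91 [0.317 0.316 0.005]
scene tickets 0.94 [ 0.765  0.007 -0.002]
scene mug 0.76 [ 0.541 -0.439  0.003]
side token1 0.61 [ 0.499 -0.194 -0.002]
side token1 0.49 [ 0.424 -0.074  0.002]
side token1 0.42 [ 0.667 -0.048 -0.001]
side token1 0.33 [ 0.54  -0.443  0.002]
side tray 0.89 [0.528 0.227 0.001]
side stamp 0.69 [ 0.619 -0.187  0.   ]
side calculator 0.6 [0.315 0.315 0.001]
side tickets 0.58 [0.765 0.001 0.   ]
side mug 0.58 [ 0.541 -0.445 -0.   ]
wrist token1 0.96 [ 0.417 -0.075 -0.001]
wrist token1 0.63 [ 0.664 -0.046  0.003]
wrist token1 0.5 [ 0.504 -0.188  0.001]
wrist stamp 0.86 [ 0.613 -0.182  0.   ]
wrist tickets 0.97 [0.767 0.002 0.005]
```

View pics/scene0.png

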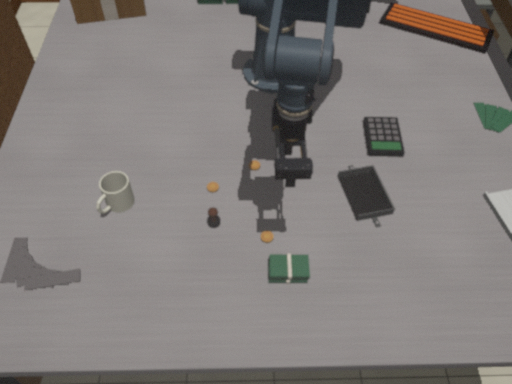

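View pics/wrist0.png

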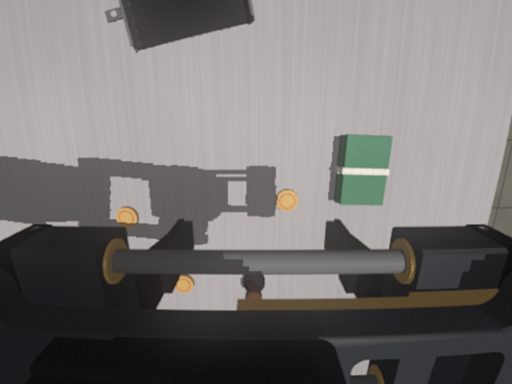

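The scene shows tokens at about (213,187), (255,165) and (267,237), the stamp at (213,217) and the tray at (366,192). In the wrist picture the tray mouth corners are near (137,47) and (252,18), so its yaw is about +0.25. Next I'll measure this precisely.

Run:
```python
from h import *
for c in ['scene','side','wrist']:
    d=np.load(c+'0.npz');C=d['c'];hsv=cv2.cvtColor(d['img'],cv2.COLOR_RGB2HSV)
    m=((hsv[...,0]>8)&(hsv[...,0]<28)&(hsv[...,1]>140)&(hsv[...,2]>110)&(abs(C[...,2]-.006)<.009)&(C[...,0]>.35)&(C[...,0]<.85)&(abs(C[...,1])<.4)).astype(np.uint8)
    n,l,s,_=cv2.connectedComponentsWithStats(m)
    for i in range(1,n):
        if s[i,4]>25:
            P=C[l==i];print(c,'tok',s[i,4],np.round((P.min(0)+P.max(0))/2,4),np.round(np.ptp(P,axis=0),3))
    box=(C[...,0]>.4)&(C[...,0]<.66)&(C[...,1]>.13)&(C[...,1]<.34)
    w=box&(C[...,2]>.018)&(C[...,2]<.035)
    if w.sum()>20: 
        r=cv2.minAreaRect(C[w][:,:2].astype(np.float32)*1000);print(c,'tray wall rect',r,w.sum())
        print(cv2.boxPoints(r))
    # dark floor
    f=box&(hsv[...,2]<60)&(abs(C[...,2])<.006)
    if f.sum()>20:
        r=cv2.minAreaRect(C[f][:,:2].astype(np.float32)*1000);print(c,'floor',r)
    w=(abs(C[...,0]-.615)<.05)&(abs(C[...,1]+.185)<.05)&(C[...,2]>.02)&(C[...,2]<.07)
    if w.sum()>5: print(c,'stamp',np.round((C[w].min(0)+C[w].max(0))/2,3),np.ptp(C[w],axis=0))
```

```text
scene tray wall rect ((531.5516967773438, 230.98065185546875), (163.7486572265625, 103.93340301513672), 11.700067520141602) 296
[[440.84024 265.26443]
 [461.91678 163.49052]
 [622.2632  196.69687]
 [601.18665 298.47076]]
scene floor ((526.6907958984375, 229.9442596435547), (146.07986450195312, 99.94351959228516), 10.893436431884766)
scene stamp [ 0.621 -0.183  0.041] [0.02344447 0.02303947 0.03930563]
side tray wall rect ((530.4823608398438, 229.40087890625), (161.2024383544922, 108.85186004638672), 12.065851211547852) 211
[[440.28482 265.77588]
 [463.03873 159.32878]
 [620.67993 193.02588]
 [597.926   299.47296]]
side floor ((527.6859741210938, 228.62228393554688), (163.09230041503906, 105.9455337524414), 12.900712966918945)
side stamp [ 0.615 -0.187  0.04 ] [0.02457394 0.02476914 0.03902274]
wrist tray wall rect ((536.524169921875, 205.76071166992188), (157.75753784179688, 56.6533317565918), 12.0007963180542) 324
[[453.4795  217.0674 ]
 [465.25916 161.65224]
 [619.56885 194.45403]
 [607.7892  249.86919]]
wrist floor ((537.1893920898438, 206.56227111816406), (31.795082092285156, 154.8855743408203), 88.25235748291016)
wrist stamp [ 0.617 -0.178  0.04 ] [0.02407819 0.0154492  0.03920428]
```

```bash
cat >> h.py <<'E'
def toks(C,img,pr=''):
    hsv=cv2.cvtColor(img,cv2.COLOR_RGB2HSV)
    m=((hsv[...,0]>5)&(hsv[...,0]<30)&(hsv[...,1]>100)&(hsv[...,2]>60)&(abs(C[...,2]-.006)<.012)&(C[...,0]>.35)&(C[...,0]<.85)&(abs(C[...,1])<.4)).astype(np.uint8)
    n,l,s,_=cv2.connectedComponentsWithStats(m)
    for i in range(1,n):
        if s[i,4]>15:
            P=C[l==i];P=P[P[:,2]>.0055] if (P[:,2]>.0055).sum()>15 else P
            print(pr,'tok',s[i,4],np.round((P.min(0)+P.max(0))/2,4),np.round(np.ptp(P,axis=0),3))
E
python3 - <<'E'
from h import *
for c in ['scene','side','wrist']:
    d=np.load(c+'0.npz');toks(d['c'],d['img'],c)
C=np.load('wrist0.npz');print(C['c'][200,287],C['img'][200,287],C['c'][216,126],C['img'][216,126])
E
```

```text
scene tok 71 [ 0.4238 -0.0731  0.0098] [0.033 0.029 0.009]
scene tok 79 [ 0.5032 -0.1912  0.0098] [0.035 0.028 0.008]
scene tok 107 [ 0.6673 -0.0455  0.0098] [0.033 0.029 0.008]
side tok 64 [ 0.6638 -0.0492  0.0083] [0.03  0.033 0.005]
side tok 88 [ 0.4199 -0.0755  0.0082] [0.029 0.033 0.005]
side tok 110 [ 0.4983 -0.1948  0.0081] [0.031 0.032 0.005]
wrist tok 353 [ 0.6666 -0.0445  0.0094] [0.031 0.032 0.004]
wrist tok 345 [ 0.4228 -0.0719  0.0092] [0.033 0.033 0.007]
wrist tok 243 [ 0.502  -0.1892  0.0087] [0.031 0.032 0.006]
[ 0.6672663  -0.04428044  0.00914357] [221 183 121] [ 0.42348591 -0.0695089   0.01056405] [212 174 112]
```

Call:
{"op": "carry_out", "data": {
  "delta_pos": [
    [-0.74, -0.39, 0.37],
    [-0.74, -0.39, 0.37],
    [-0.74, -0.39, 0.37],
    [-0.74, -0.39, 0.37],
    [-0.74, -0.39, 0.37],
    [-0.74, -0.39, 0.37],
    [-0.74, -0.39, 0.37],
    [-0.74, -0.39, 0.37],
    [0, 0, 0],
    [0, 0, 0]
  ],
  "roll": [0, 0, 0, 0, 0, 0, 0, 0, 0.82, 0],
  "hand": [-0.54, -0.54, -0.54, -0.54, -0.54, -0.54, -0.54, -0.54, -0.54, -0.54]
}}

```text
clock: 1.88
position: [0.499, -0.2385, 0.1202]
tool_rot: [[0.062, 0.998, -0.001], [0.998, -0.062, 0.001], [0.001, -0.001, -1.0]]
force: [0.8, 1.4, -0.3]
opening: 0.321
grasp_force: 0.0
```

Call:
{"op": "carry_out", "data": {
  "delta_pos": [
    [0, 0, 0.5],
    [0, 0, 0.5],
    [0, 0, 0.5],
    [0, 0, 0.5],
    [0, 0, 0.3],
    [0, 0, 0.17],
    [0, 0, 0],
    [0, 0, 0]
  ],
  "roll": [0, 0, 0, 0, 0, 0, 0, 0],
  "hand": [-0.54, -0.54, -0.54, -0.54, -0.54, -0.54, -0.54, -0.54]
}}

```text
clock: 2.55
position: [0.5007, -0.2366, 0.0227]
tool_rot: [[0.056, 0.998, 0.0], [0.998, -0.056, -0.0], [-0.0, 0.0, -1.0]]
force: [0.1, 0.1, -0.2]
opening: 0.228
grasp_force: 0.0
```

Run:
```python
from h import *
st=arm.state();print(np.round(st['position'],4),st['opening'],st['force'])
s=arm.snapshot('wrist'); cv2.imwrite('pics/w1.png',s['img'][:,:,::-1]);toks(cloud(s),s['img'])
```

```text
[ 0.5007 -0.2366  0.0227] 0.2283846273374816 [ 0.1139604   0.1136786  -0.18368787]
 tok 2261 [ 0.5008 -0.1905  0.0095] [0.033 0.033 0.006]
```

View pics/w1.png

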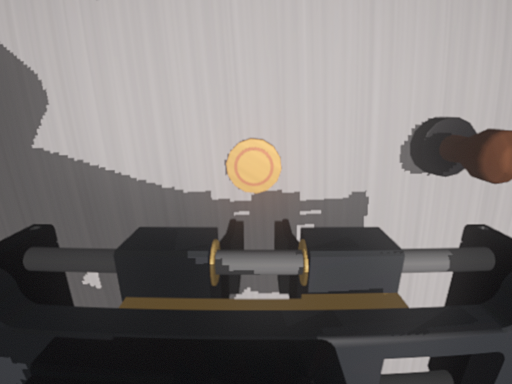

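The token sits at (253,165), centred ahead of the finger gap. The stamp is well off to the right at (445,145). Starting the push now.

Call:
{"op": "carry_out", "data": {
  "delta_pos": [
    [0, -0.06, 0.06],
    [0.2, 0, 0],
    [0.2, 0, 0],
    [0.2, 0, 0],
    [0.25, 0, 0],
    [0.25, 0, 0],
    [0.3, 0, 0],
    [0.3, 0, 0],
    [0.3, 0, 0],
    [0.3, 0, 0]
  ],
  "roll": [0, 0, 0, 0, 0, 0, 0, 0, 0, 0],
  "hand": [-0.54, -0.54, -0.54, -0.54, -0.54, -0.54, -0.54, -0.54, -0.54, -0.54]
}}

```text
clock: 3.43
position: [0.5031, -0.1433, 0.02]
tool_rot: [[0.057, 0.998, -0.0], [0.998, -0.057, 0.0], [0.0, -0.0, -1.0]]
force: [-0.2, -0.9, 0.6]
opening: 0.232
grasp_force: 0.5
```

Run:
```python
from h import *
st=arm.state();print(np.round(st['position'],4),st['opening'],st['force'])
s=arm.snapshot('wrist'); toks(cloud(s),s['img'])
```

```text
[ 0.5031 -0.1433  0.02  ] 0.23198863268397968 [-0.16549372 -0.87606309  0.55334302]
 tok 699 [ 0.6537 -0.0436  0.0081] [0.011 0.028 0.005]
 tok 2510 [ 0.4221 -0.0704  0.0089] [0.033 0.033 0.007]
 tok 2135 [ 0.5038 -0.1169  0.0086] [0.032 0.033 0.006]
```

Call:
{"op": "carry_out", "data": {
  "delta_pos": [
    [0.35, 0, 0],
    [0.35, 0, 0],
    [0.35, 0, 0],
    [0.35, 0, 0],
    [0.35, 0, 0],
    [0.35, 0, 0],
    [0.35, 0, 0],
    [0.35, 0, 0],
    [0.35, 0, 0],
    [0.35, 0, 0]
  ],
  "roll": [0, 0, 0, 0, 0, 0, 0, 0, 0, 0],
  "hand": [-0.54, -0.54, -0.54, -0.54, -0.54, -0.54, -0.54, -0.54, -0.54, -0.54]
}}

```text
clock: 4.32
position: [0.5108, -0.004, 0.0198]
tool_rot: [[0.057, 0.998, -0.001], [0.998, -0.057, 0.0], [0.0, -0.001, -1.0]]
force: [0.6, -1.2, -0.5]
opening: 0.23
grasp_force: 0.2
```

Call:
{"op": "carry_out", "data": {
  "delta_pos": [
    [0.35, 0, 0],
    [0.35, 0, 0],
    [0.35, 0, 0],
    [0.35, 0, 0],
    [0.35, 0, 0],
    [0.35, 0, 0],
    [0.35, 0, 0],
    [0.3, 0, 0],
    [0.3, 0, 0],
    [0.3, 0, 0]
  ],
  "roll": [0, 0, 0, 0, 0, 0, 0, 0, 0, 0],
  "hand": [-0.54, -0.54, -0.54, -0.54, -0.54, -0.54, -0.54, -0.54, -0.54, -0.54]
}}

```text
clock: 5.15
position: [0.5185, 0.1298, 0.0199]
tool_rot: [[0.057, 0.998, -0.0], [0.998, -0.057, -0.0], [-0.0, -0.0, -1.0]]
force: [-0.0, 0.6, -0.0]
opening: 0.228
grasp_force: 0.2
```

Run:
```python
from h import *
st=arm.state();print(np.round(st['position'],4),st['opening'],st['force'])
s=arm.snapshot('wrist'); C=cloud(s);toks(C,s['img']);cv2.imwrite('pics/w2.png',s['img'][:,:,::-1])
w=(C[...,2]>.02)&(C[...,2]<.032)&(C[...,1]>.15)&(C[...,0]>.43)&(C[...,0]<.64)
r=cv2.minAreaRect(C[w][:,:2].astype(np.float32)*1000);print(r,cv2.boxPoints(r))
```

```text
[0.5185 0.1298 0.0199] 0.22759537344322903 [-0.04162359  0.58784866 -0.00535177]
 tok 2142 [0.5204 0.1556 0.0089] [0.032 0.034 0.006]
((532.2345581054688, 231.56979370117188), (159.01385498046875, 104.20561218261719), 11.699114799499512) [[443.8143  266.4684 ]
 [464.9443  164.42758]
 [620.6548  196.67117]
 [599.5248  298.712  ]]
```

View pics/w2.png

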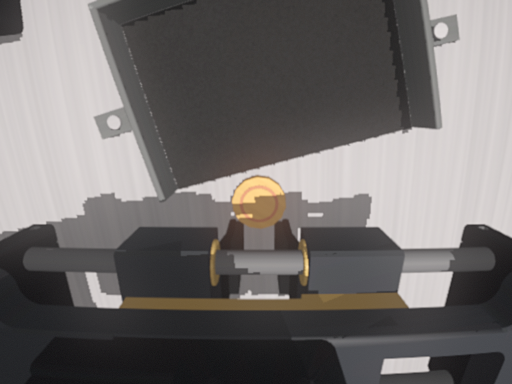

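The token is at (258,200), about to enter the mouth between the corners at (165,195) and (435,125). I'll push it on in, then back straight out.

Call:
{"op": "carry_out", "data": {
  "delta_pos": [
    [0.3, 0, 0],
    [0.3, 0, 0],
    [0.3, 0, 0],
    [0.3, 0, 0],
    [0.3, 0, 0],
    [0.25, 0, 0],
    [0.2, 0, 0],
    [0.15, 0, 0],
    [0.1, 0, 0],
    [0, 0, 0]
  ],
  "roll": [0, 0, 0, 0, 0, 0, 0, 0, 0, 0],
  "hand": [-0.54, -0.54, -0.54, -0.54, -0.54, -0.54, -0.54, -0.54, -0.54, -0.54]
}}

```text
clock: 6.03
position: [0.5238, 0.2174, 0.0199]
tool_rot: [[0.056, 0.998, 0.0], [0.998, -0.056, 0.0], [0.0, 0.0, -1.0]]
force: [0.4, -0.1, -0.6]
opening: 0.227
grasp_force: 0.0
```

Call:
{"op": "carry_out", "data": {
  "delta_pos": [
    [-0.2, 0, 0],
    [-0.5, 0, 0],
    [-0.5, 0, -0.5],
    [-0.5, 0, -0.8],
    [0, 0, -0.5],
    [0, 0, 0]
  ],
  "roll": [0, 0, 0, 0, 0, 0],
  "hand": [-0.54, -0.54, -0.54, -0.54, -0.54, -0.54]
}}

```text
clock: 6.53
position: [0.5223, 0.1467, 0.0956]
tool_rot: [[0.06, 0.998, 0.007], [0.998, -0.061, 0.0], [0.001, 0.007, -1.0]]
force: [1.3, 0.8, 0.3]
opening: 0.227
grasp_force: 0.0
```

Run:
```python
from h import *
st=arm.state();print(np.round(st['position'],4),st['opening'],st['force'])
s=arm.snapshot('wrist'); C=cloud(s);toks(C,s['img'])
```

```text
[0.5223 0.1467 0.0956] 0.2267958802498321 [1.33855567 0.81406937 0.30096022]
 tok 674 [0.5243 0.242  0.0082] [0.033 0.033 0.005]
 tok 40 [ 0.6652 -0.0565  0.0074] [0.018 0.005 0.002]
```

Call:
{"op": "carry_out", "data": {
  "delta_pos": [
    [-0.71, 0.536, 0],
    [-0.71, 0.536, 0],
    [-0.71, 0.536, 0],
    [-0.71, 0.536, 0],
    [-0.71, 0.536, 0],
    [-0.71, 0.536, 0],
    [-0.71, 0.536, 0],
    [-0.71, 0.536, 0],
    [0, 0, 0],
    [0, 0, 0]
  ],
  "roll": [0, 0, 0, 0, 0, 0, 0, 0, -0.93, -0.93],
  "hand": [-0.54, -0.54, -0.54, -0.54, -0.54, -0.54, -0.54, -0.54, -0.54, -0.54]
}}

```text
clock: 7.42
position: [0.6784, -0.0908, 0.0901]
tool_rot: [[-0.072, 0.997, -0.001], [0.997, 0.072, 0.0], [0.0, -0.001, -1.0]]
force: [-0.3, 0.1, 0.2]
opening: 0.23
grasp_force: 0.0
```

Call:
{"op": "carry_out", "data": {
  "delta_pos": [
    [0, 0, 0],
    [0, 0, 0],
    [0, 0, 0],
    [0, 0, 0],
    [0, 0, 0],
    [0, 0, 0]
  ],
  "roll": [-0.93, -0.93, -0.93, -0.93, 0, 0],
  "hand": [-0.54, -0.54, -0.54, -0.54, -0.54, -0.54]
}}

```text
clock: 7.92
position: [0.6772, -0.0879, 0.0905]
tool_rot: [[-0.325, 0.946, -0.002], [0.946, 0.325, 0.001], [0.001, -0.002, -1.0]]
force: [0.2, 0.0, 0.4]
opening: 0.23
grasp_force: 0.0
```

```bash
cat >> h.py <<'E'
def look(p=None):
    st=arm.state();R=np.array(st['tool_rot']);print(np.round(st['position'],4),'heading',np.degrees(np.arctan2(R[0,0],R[1,0])).round(2),round(st['opening'],3),np.round(st['force'],1))
    s=arm.snapshot('wrist'); C=cloud(s);toks(C,s['img'])
    if p: cv2.imwrite('pics/%s.png'%p,s['img'][:,:,::-1])
def to(x,y):
    st=arm.state();R=np.array(st['tool_rot']);d=R.T@(np.r_[x,y,st['position'][2]]-st['position']);print('tool shift mm to',(x,y),np.round(d*1000,1))
E
python3 -c "
from h import *
look();to(.681,-.089)"
```

```text
[ 0.6772 -0.0879  0.0905] heading -18.94 0.23 [0.2 0.  0.4]
 tok 270 [ 0.4361 -0.071   0.0086] [0.01  0.027 0.006]
 tok 1116 [ 0.6671 -0.0449  0.0099] [0.032 0.032 0.004]
tool shift mm to (0.681, -0.089) [-2.2  3.1 -0. ]
```

Call:
{"op": "carry_out", "data": {
  "delta_pos": [
    [0, 0.1, 0.5],
    [0, 0, 0.5],
    [0, 0, 0.45],
    [0, 0, 0.3],
    [0, 0, 0],
    [0, 0, 0]
  ],
  "roll": [0, 0, 0, 0, 0, 0],
  "hand": [-0.54, -0.54, -0.54, -0.54, -0.54, -0.54]
}}

```text
clock: 8.47
position: [0.6815, -0.0865, 0.0212]
tool_rot: [[-0.326, 0.945, -0.001], [0.945, 0.326, 0.0], [0.001, -0.001, -1.0]]
force: [1.0, 0.0, -1.4]
opening: 0.228
grasp_force: 0.0
```

```bash
python3 -c "
from h import *
look();to(.5696+.0075,.2347-.022)"
```

```text
[ 0.6815 -0.0865  0.0212] heading -19.01 0.228 [ 1.   0.  -1.4]
 tok 2158 [ 0.6678 -0.0452  0.0101] [0.033 0.032 0.005]
tool shift mm to (0.5771, 0.2127) [ 3.173e+02 -1.800e+00 -1.000e-01]
```

Call:
{"op": "carry_out", "data": {
  "delta_pos": [
    [0.2, 0, 0.03],
    [0.2, 0, 0],
    [0.2, 0, 0],
    [0.25, 0, 0],
    [0.3, 0, 0],
    [0.3, 0, 0],
    [0.35, 0, 0],
    [0.35, 0, 0],
    [0.35, 0, 0],
    [0.35, 0, 0]
  ],
  "roll": [0, 0, 0, 0, 0, 0, 0, 0, 0, 0],
  "hand": [-0.54, -0.54, -0.54, -0.54, -0.54, -0.54, -0.54, -0.54, -0.54, -0.54]
}}

```text
clock: 9.35
position: [0.6441, 0.0228, 0.0208]
tool_rot: [[-0.327, 0.945, -0.0], [0.945, 0.327, 0.0], [0.0, -0.0, -1.0]]
force: [0.8, -0.6, 0.6]
opening: 0.227
grasp_force: 0.5
```

Call:
{"op": "carry_out", "data": {
  "delta_pos": [
    [0.35, 0, 0],
    [0.35, 0, 0],
    [0.35, 0, 0],
    [0.35, 0, 0],
    [0.35, 0, 0],
    [0.35, 0, 0],
    [0.3, 0, 0],
    [0.2, 0, 0],
    [0, 0, 0]
  ],
  "roll": [0, 0, 0, 0, 0, 0, 0, 0, 0],
  "hand": [-0.54, -0.54, -0.54, -0.54, -0.54, -0.54, -0.54, -0.54, -0.54]
}}

```text
clock: 10.1
position: [0.6095, 0.1215, 0.0206]
tool_rot: [[-0.328, 0.945, -0.001], [0.945, 0.328, 0.0], [0.001, -0.001, -1.0]]
force: [-0.4, -0.6, 0.8]
opening: 0.231
grasp_force: 0.0
```

```bash
python3 -c "
from h import *
look();to(.5696+.0075,.2347-.022)"
```

```text
[0.6095 0.1215 0.0206] heading -19.15 0.231 [-0.4 -0.6  0.8]
 tok 1409 [0.5282 0.2328 0.0088] [0.03  0.018 0.007]
 tok 2040 [0.6025 0.1443 0.0093] [0.033 0.033 0.006]
tool shift mm to (0.5771, 0.2127) [97.9 -1.   0. ]
```

Call:
{"op": "carry_out", "data": {
  "delta_pos": [
    [0.2, 0, 0],
    [0.3, 0, 0],
    [0.3, 0, 0],
    [0.3, 0, 0],
    [0.3, 0, 0],
    [0.3, 0, 0],
    [0.3, 0, 0],
    [0.2, 0, 0],
    [0.15, 0, 0],
    [0, 0, 0]
  ],
  "roll": [0, 0, 0, 0, 0, 0, 0, 0, 0, 0],
  "hand": [-0.54, -0.54, -0.54, -0.54, -0.54, -0.54, -0.54, -0.54, -0.54, -0.54]
}}

```text
clock: 10.98
position: [0.5794, 0.2098, 0.0207]
tool_rot: [[-0.328, 0.945, -0.0], [0.945, 0.328, 0.0], [0.0, -0.0, -1.0]]
force: [-0.2, -0.6, 0.5]
opening: 0.232
grasp_force: 0.0
```

Call:
{"op": "carry_out", "data": {
  "delta_pos": [
    [-0.2, 0, 0],
    [-0.5, 0, 0],
    [-0.5, 0, -0.5],
    [-0.5, 0, -0.8],
    [0, 0, -0.5],
    [0, 0, 0]
  ],
  "roll": [0, 0, 0, 0, 0, 0],
  "hand": [-0.54, -0.54, -0.54, -0.54, -0.54, -0.54]
}}

```text
clock: 11.48
position: [0.6067, 0.1416, 0.0973]
tool_rot: [[-0.323, 0.946, 0.01], [0.946, 0.323, 0.0], [-0.003, 0.009, -1.0]]
force: [1.1, -0.2, 0.3]
opening: 0.227
grasp_force: 0.0
```

```bash
python3 -c "
from h import *
look('w3')"
```

```text
[0.6067 0.1416 0.0973] heading -18.84 0.227 [ 1.1 -0.2  0.3]
 tok 2860 [0.5465 0.2378 0.0079] [0.08  0.042 0.005]
```

View pics/w3.png

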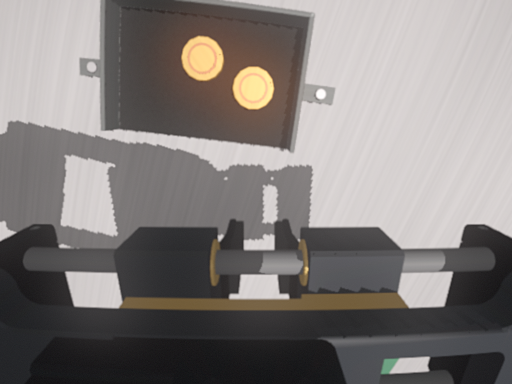

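Both tokens are inside, at (203,58) and (253,88). Token A is next.

Call:
{"op": "carry_out", "data": {
  "delta_pos": [
    [-0.436, -0.691, 0],
    [-0.436, -0.691, 0],
    [-0.436, -0.691, 0],
    [-0.436, -0.691, 0],
    [-0.436, -0.691, 0],
    [-0.436, -0.691, 0],
    [-0.436, -0.691, 0],
    [-0.436, -0.691, 0],
    [-0.436, -0.691, 0],
    [-0.436, -0.691, 0]
  ],
  "roll": [0, 0, 0, 0, 0, 0, 0, 0, 0, 0],
  "hand": [-0.54, -0.54, -0.54, -0.54, -0.54, -0.54, -0.54, -0.54, -0.54, -0.54]
}}

```text
clock: 12.37
position: [0.396, -0.1116, 0.092]
tool_rot: [[-0.327, 0.945, -0.002], [0.945, 0.327, 0.001], [0.002, -0.001, -1.0]]
force: [0.4, -0.4, -0.8]
opening: 0.23
grasp_force: 0.0
```

Call:
{"op": "carry_out", "data": {
  "delta_pos": [
    [0, 0, 0],
    [0, 0, 0],
    [0, 0, 0],
    [0, 0, 0],
    [0, 0, 0],
    [0, 0, 0],
    [0, 0, 0],
    [0, 0, 0],
    [0, 0, 0],
    [0, 0, 0]
  ],
  "roll": [0.95, 0.95, 0.95, 0.95, 0.95, 0.95, 0.95, 0.95, 0.95, 0.95],
  "hand": [-0.54, -0.54, -0.54, -0.54, -0.54, -0.54, -0.54, -0.54, -0.54, -0.54]
}}

```text
clock: 13.2
position: [0.3971, -0.1108, 0.092]
tool_rot: [[0.328, 0.945, -0.002], [0.945, -0.328, 0.001], [0.0, -0.002, -1.0]]
force: [0.0, 1.0, -0.1]
opening: 0.233
grasp_force: 0.0
```

Call:
{"op": "carry_out", "data": {
  "delta_pos": [
    [0, 0, 0],
    [0, 0, 0],
    [0, 0, 0],
    [0, 0, 0]
  ],
  "roll": [0.95, 0.95, 0, 0],
  "hand": [-0.54, -0.54, -0.54, -0.54]
}}

```text
clock: 13.53
position: [0.3973, -0.1108, 0.0922]
tool_rot: [[0.446, 0.895, -0.001], [0.895, -0.446, 0.001], [0.0, -0.002, -1.0]]
force: [0.1, 0.7, -0.3]
opening: 0.228
grasp_force: 0.0
```

```bash
python3 -c "
from h import *
look();to(.4013,-.113)"
```

```text
[ 0.3973 -0.1108  0.0922] heading 26.47 0.228 [ 0.1  0.7 -0.3]
 tok 1118 [ 0.4228 -0.0725  0.0097] [0.032 0.033 0.004]
tool shift mm to (0.4013, -0.113) [-0.2  4.4 -0. ]
```

Call:
{"op": "carry_out", "data": {
  "delta_pos": [
    [0, 0.14, 0.5],
    [0, 0, 0.5],
    [0, 0, 0.5],
    [0, 0, 0.3],
    [0, 0, 0],
    [0, 0, 0]
  ],
  "roll": [0, 0, 0, 0, 0, 0],
  "hand": [-0.54, -0.54, -0.54, -0.54, -0.54, -0.54]
}}

```text
clock: 14.08
position: [0.4024, -0.1132, 0.0202]
tool_rot: [[0.446, 0.895, -0.002], [0.895, -0.446, 0.001], [0.0, -0.002, -1.0]]
force: [-0.6, -0.7, -0.1]
opening: 0.233
grasp_force: 0.0
```

```bash
python3 -c "
from h import *
look();to(.5152-.0108,.1132-.0215)"
```

```text
[ 0.4024 -0.1132  0.0202] heading 26.52 0.233 [-0.6 -0.7 -0.1]
 tok 2298 [ 0.423  -0.0725  0.0093] [0.032 0.033 0.006]
tool shift mm to (0.5044, 0.0917) [228.9  -0.6   0. ]
```

Call:
{"op": "carry_out", "data": {
  "delta_pos": [
    [0.2, 0, 0],
    [0.2, 0, 0],
    [0.2, 0, 0],
    [0.25, 0, 0],
    [0.3, 0, 0],
    [0.3, 0, 0],
    [0.35, 0, 0],
    [0.35, 0, 0],
    [0.35, 0, 0],
    [0.35, 0, 0]
  ],
  "roll": [0, 0, 0, 0, 0, 0, 0, 0, 0, 0],
  "hand": [-0.54, -0.54, -0.54, -0.54, -0.54, -0.54, -0.54, -0.54, -0.54, -0.54]
}}

```text
clock: 14.97
position: [0.4544, -0.0099, 0.0212]
tool_rot: [[0.446, 0.895, 0.001], [0.895, -0.446, -0.0], [0.0, 0.001, -1.0]]
force: [-0.3, -0.6, -0.7]
opening: 0.235
grasp_force: 0.4
```

Call:
{"op": "carry_out", "data": {
  "delta_pos": [
    [0.35, 0, 0],
    [0.35, 0, 0],
    [0.35, 0, 0],
    [0.35, 0, 0],
    [0.35, 0, 0],
    [0.35, 0, 0],
    [0.3, 0, 0],
    [0.2, 0, 0],
    [0.15, 0, 0],
    [0, 0, 0]
  ],
  "roll": [0, 0, 0, 0, 0, 0, 0, 0, 0, 0],
  "hand": [-0.54, -0.54, -0.54, -0.54, -0.54, -0.54, -0.54, -0.54, -0.54, -0.54]
}}

```text
clock: 15.8
position: [0.5036, 0.0881, 0.0209]
tool_rot: [[0.446, 0.895, 0.001], [0.895, -0.446, 0.0], [0.001, 0.001, -1.0]]
force: [0.1, -0.1, 1.0]
opening: 0.229
grasp_force: 0.0
```

```bash
python3 -c "
from h import *
look()"
```

```text
[0.5036 0.0881 0.0209] heading 26.47 0.229 [ 0.1 -0.1  1. ]
 tok 777 [0.5214 0.2307 0.0086] [0.025 0.014 0.006]
 tok 2108 [0.5143 0.1093 0.0089] [0.033 0.034 0.005]
```

Call:
{"op": "carry_out", "data": {
  "delta_pos": [
    [-0.4, 0, 0],
    [-0.475, 0, 0],
    [0, 0, 0],
    [0, 0, 0],
    [0, 0, 0],
    [0, 0, 0],
    [0, 0, 0],
    [0, 0, 0],
    [0, 0, 0],
    [0, 0, 0]
  ],
  "roll": [0, 0, -0.955, -0.955, -0.955, -0.955, -0.955, -0.955, -0.955, -0.955],
  "hand": [-0.54, -0.54, -0.54, -0.54, -0.54, -0.54, -0.54, -0.54, -0.54, -0.54]
}}

```text
clock: 16.68
position: [0.487, 0.0549, 0.0207]
tool_rot: [[-0.072, 0.997, -0.001], [0.997, 0.072, 0.0], [0.0, -0.001, -1.0]]
force: [0.2, 0.4, -0.6]
opening: 0.232
grasp_force: 0.0
```

Call:
{"op": "carry_out", "data": {
  "delta_pos": [
    [0, 0, 0],
    [0, 0, 0],
    [0, 0.3, 0],
    [0, 0.31, 0],
    [0, 0.3, 0],
    [0, 0, 0],
    [0, 0, 0]
  ],
  "roll": [-0.955, -0.955, 0, 0, 0, 0, 0],
  "hand": [-0.54, -0.54, -0.54, -0.54, -0.54, -0.54, -0.54]
}}

```text
clock: 17.27
position: [0.5229, 0.0624, 0.0207]
tool_rot: [[-0.201, 0.98, -0.0], [0.98, 0.201, -0.0], [0.0, -0.0, -1.0]]
force: [-0.4, -0.1, -0.3]
opening: 0.229
grasp_force: 0.0
```

```bash
python3 -c "
from h import *
look();to(.5143,.1093);to(.532-.0392+.0016,.229-.0081-.0078)"
```

```text
[0.5229 0.0624 0.0207] heading -11.61 0.229 [-0.4 -0.1 -0.3]
 tok 2345 [0.5136 0.1102 0.0097] [0.033 0.033 0.005]
tool shift mm to (0.5143, 0.1093) [47.3  2.   0. ]
tool shift mm to (0.4944, 0.2131) [1.53e+02 3.30e+00 1.00e-01]
```

Call:
{"op": "carry_out", "data": {
  "delta_pos": [
    [0.2, 0.04, 0.02],
    [0.2, 0, 0],
    [0.2, 0, 0],
    [0.25, 0, 0],
    [0.3, 0, 0],
    [0.3, 0, 0],
    [0.3, 0, 0],
    [0.3, 0, 0],
    [0.3, 0, 0],
    [0.3, 0, 0]
  ],
  "roll": [0, 0, 0, 0, 0, 0, 0, 0, 0, 0],
  "hand": [-0.54, -0.54, -0.54, -0.54, -0.54, -0.54, -0.54, -0.54, -0.54, -0.54]
}}

```text
clock: 18.15
position: [0.5029, 0.1685, 0.0199]
tool_rot: [[-0.202, 0.979, -0.0], [0.979, 0.202, -0.0], [0.0, -0.0, -1.0]]
force: [0.2, -0.6, -0.4]
opening: 0.231
grasp_force: 0.1
```

Call:
{"op": "carry_out", "data": {
  "delta_pos": [
    [0.25, 0, 0],
    [0.2, 0, 0],
    [0.15, 0, 0],
    [0, 0, 0],
    [-0.2, 0, 0],
    [-0.5, 0, 0],
    [-0.5, 0, -0.5],
    [-0.5, 0, -0.8],
    [0, 0, -0.8],
    [0, 0, 0]
  ],
  "roll": [0, 0, 0, 0, 0, 0, 0, 0, 0, 0],
  "hand": [-0.54, -0.54, -0.54, -0.54, -0.54, -0.54, -0.54, -0.54, -0.54, -0.54]
}}

```text
clock: 18.98
position: [0.5163, 0.1218, 0.1088]
tool_rot: [[-0.198, 0.98, 0.01], [0.98, 0.198, 0.0], [-0.002, 0.01, -1.0]]
force: [0.5, 0.9, 1.2]
opening: 0.232
grasp_force: 0.0
```

```bash
python3 -c "
from h import *
look('w4')
for c in ['scene','side']:
    s=arm.snapshot(c)
    for n in ['token1','stamp','calculator','tickets','mug']:
        for r in arm.place_of(c,n)[:3]: print(c,n,round(r['p'],2),np.round(world(c,s,r['at']),3))
"
```

```text
[0.5163 0.1218 0.1088] heading -11.44 0.232 [0.5 0.9 1.2]
 tok 3091 [0.531  0.2292 0.0076] [0.111 0.059 0.004]
 tok 41 [ 6.006e-01  2.414e-01 -6.000e-04] [0.004 0.012 0.002]
scene token1 0.61 [0.495 0.213 0.   ]
scene token1 0.61 [0.52  0.238 0.004]
scene token1 0.52 [0.572 0.23  0.005]
scene stamp 0.69 [0.523 0.239 0.007]
scene stamp 0.56 [ 0.613 -0.183 -0.001]
scene calculator 0.75 [0.317 0.318 0.004]
scene tickets 0.71 [ 0.767  0.006 -0.001]
scene mug 0.57 [ 0.541 -0.437  0.002]
side token1 0.58 [ 0.57   0.229 -0.002]
side token1 0.51 [0.493 0.212 0.001]
side token1 0.42 [ 0.523  0.236 -0.003]
side stamp 0.85 [ 0.62  -0.188  0.001]
side calculator 0.68 [0.495 0.215 0.   ]
side calculator 0.63 [ 0.315  0.315 -0.004]
side tickets 0.68 [ 0.769 -0.    -0.002]
side mug 0.84 [ 0.539 -0.443 -0.002]
```

View pics/w4.png

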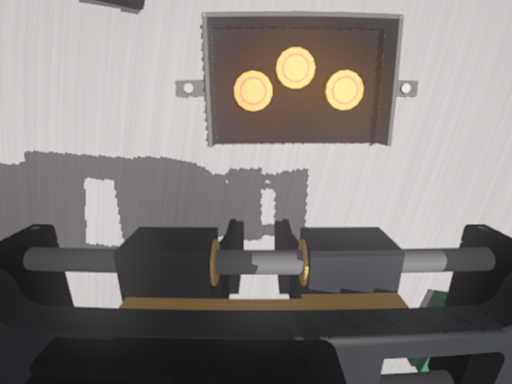

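All three tokens lie flat inside the fence, at (253,90), (296,67) and (345,90). The other things have not moved, and the hand is clear.

```bash
python3 -c "
from plant import arm
print(arm.finish_job())"
```

```text
the job is handed in; nothing more can be done
None
```

All three tokens were slid through the mouth and lie flat inside the pay tray; the stamp, calculator, tickets and mug stand where they were, and the job is handed in at about 19 s.

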